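# Run the fingertips round the vacuum chamber gasket

## Robot

A 7-joint arm with a two-finger parallel gripper is mounted at the origin on the work surface. World frame = base frame: x ahead of the robot, y to its left, z up, the work surface at z = 0. Lengths are in m, angles in degrees, forces in N, time in s.
With the tool pointing down it reaches from about 0.4 to 0.9 m from the base axis. Payload 5.6 kg.
Tool frame: the origin (TCP) lies at the very end of the fingers, on their centre line; the grasp point (between the pads) lies behind it (robot.pinch_z is the z of the grasp point in the tool frame, in m); z points along the fingers, y is the line along which they close (so a half turn about z gives the same grasp; the last joint's range is limited). The gripper opens to 92 mm and grips with 3 to 60 N. Pads are 20 mm wide; open, the fingers measure 128 mm over their backs; the gripper's body (75 mm by 189 mm) begins 69 mm behind the grasp point.
Start: joints at [-76.146, 26.786, -0.665, 91.828, 0.344, 61.387, -3.226], TCP at [0.183, 0.624, 0.215] pointing down, gripper open.
Joint ranges: [-144.91, 144.91], [-17.63, 115.5], [-89.93, 88.59], [15.96, 139.68], [-74.01, 254.01], [8.47, 105.57], [-167.45, 167.45]. Speed limits (degrees/s): [147.25, 147.25, 180, 180, 180, 180, 180].

## Interface

Orientations are given as a 3x3 rotation matrix whose columns are the frame's x, y, z axes.
In Python, from workcell import robot, imaging gives the robot as it stands. The module is installed in compiled form; this text tells all that it offers.
- The arm moves only by the tool move_arm, never from a script. Its argument "moves" is a list of rows, each a list of 3 entries, a list of its own where there are three numbers: the closure, from 0 (fully open) to 1 (shut), then the shift along the tool's x, y, z in m, then the turn about the tool's z in rad. In form: [[jaw, [tx, ty, tz], roll], ...]. A call has 1 to 12 rows; each row shifts and turns the commanded pose from where the row before left it, along the tool's axes as they then stand; what a row does not reach is not made up. A row lasts 1/12 s, in which the tool goes at most 41.7 mm and 7.16 degrees, less where a joint would pass 70% of its speed; a pose out of reach is approached as far as the arm can. A call with a gripper value outside its range is refused whole. The fingers move at their own pace and stop on an object; "squeeze" is the grip in N (left out, the last holds). Time passes only in rows, so rows that do not move let the fingers close. It gives the time, the measured TCP pose, the force, the opening and the grip force at its end, in the units of the state.
- robot.state(): the state, without advancing time (a new reading comes with each control period).
- imaging.get_image(name): name is "side" or "top"; returns a dict with "color" (420x560x3 uint8, red, green, blue), "fx", "fy", "cx", "cy" (pixels), "world_from_camera" (4x4, takes a point from camera to world coordinates). Camera axes: x right, y up, looking along -z (the intrinsics and any distortion apply to the point x, -y, -z); pixel columns grow to the right and rows downward; lengths in m; the calibration is good to about 2 mm. A picture is of the moment at which its call begins. There is no depth.
- robot.finish_job(): hands the job in; it is judged then, once.
The state is a dict: "time": time; "qpos": joint angles; "qvel": joint speeds; "tau": joint torques, N m; "ee_pos": TCP position; "ee_rot": TCP orientation; "contact_force": force on the tool from outside, world axes, zero at the start; "torque": the same for the moment, N m; "opening": finger opening in m; "grasp_force": force on a finger pad.
Only numpy, scipy, OpenCV 4.12 (cv2) and the standard library are available. Lean on these libraries where they do the work, as an engineer would, in place of code of your own. Each camera call takes 0.05 s, during which the arm holds its last target. There are 200 camera calls.

## Task

The lid is off the stainless vacuum chamber and its gasket has to be felt over before the next run: touch the fingertips lightly to the top of the gasket directly above the hose port, run them clockwise (seen from above) all the way round the gasket, and when you are back above the port come off it. Press just enough that the soft gasket gives a little everywhere along the way, without squashing it down. Do not lift or shift the chamber, or anything in or around it.

Things in the scene. Friction and masses are not known exactly. Their poses are not given: they have to be found in the camera images.
- chamber: open round stainless steel vacuum chamber standing loose on the table, 200 mm across, about 3.4 kg, 166 mm high with its gasket. Origin at the centre of its underside, z up. Its x axis points from the middle to its hose port, the only fitting on its side: a brass ball valve and hose barb, 95 mm above the table, that sticks out to 176 mm from the middle
- gasket_center (a point): middle of the ring-shaped silicone gasket on the chamber's rim, at the height of its top face (166 mm above the table). The gasket's top face is flat and level: outer diameter 214 mm, inner diameter 166 mm, so a band 24 mm wide whose middle line is a circle of radius 95 mm about this point
- gasket_start (a point): point on the gasket's top face, on the middle line of the band, directly above the hose port: here the fingertips start and, after one clockwise turn seen from above, finish
- gasket (a joint): how far the top of the gasket is pressed down, in m: 0 when free. The whole ring sinks level. It begins to give at 0.6 N, then takes 1.2 N more for each mm: 3 N at 2 mm; 6 mm or more is squashed, and at 8 mm it is solid. It springs back when released
- cup: white plastic mixing cup, 72 mm across, 85 mm high, standing inside the chamber well below its rim; leave it. Origin under its centre
- jar: amber glass jar without its cap, 56 mm across, 96 mm high, standing beside the chamber; leave it. Origin under its centre
- cap: black screw cap, 42 mm across, 15 mm high, lying beside the chamber; leave it. Origin under its centre
- dish: aluminium weighing dish, 60 mm across, 15 mm high, beside the chamber; leave it. Origin under its centre
- chamber_lid: the chamber's clear lid, a disc 216 mm across and 18 mm thick with brass valves and a round gauge, 134 mm high in all, lying at the robot's left; leave it. Origin under its centre
- tool_beaker: steel beaker with spatulas and rods in it, 80 mm across, about 190 mm high with them, at the robot's right; leave it. Origin under its centre
- wash_bottle: white wash bottle with a bent spout, 70 mm across, 190 mm high, at the robot's right; leave it. Origin under its centre

How it is judged (in metres and radians):
On the way, in this order (a step that is already met when the one before it is completed fails the run):
1. the fingertips press lightly on the gasket over the hose port ((contact force between the fingers and gasket_c0 above 0.3 N or contact force between the fingers and gasket_c1 above 0.3 N) and value of joint gasket above 0.0003 m and not (contact force between the fingers and gasket_c2 above 0.3 N or contact force between the fingers and gasket_c3 above 0.3 N)), for 0.06 s.
2. the fingertips, going clockwise, press lightly on the arc of gasket 40 degrees on from the port ((contact force between the fingers and gasket_c2 above 0.3 N or contact force between the fingers and gasket_c3 above 0.3 N) and value of joint gasket above 0.0003 m and not (contact force between the fingers and gasket_c4 above 0.3 N or contact force between the fingers and gasket_c5 above 0.3 N)), for 0.06 s.
3. the fingertips, going clockwise, press lightly on the arc of gasket 80 degrees on from the port ((contact force between the fingers and gasket_c4 above 0.3 N or contact force between the fingers and gasket_c5 above 0.3 N) and value of joint gasket above 0.0003 m and not (contact force between the fingers and gasket_c6 above 0.3 N or contact force between the fingers and gasket_c7 above 0.3 N)), for 0.06 s.
4. the fingertips, going clockwise, press lightly on the arc of gasket 120 degrees on from the port ((contact force between the fingers and gasket_c6 above 0.3 N or contact force between the fingers and gasket_c7 above 0.3 N) and value of joint gasket above 0.0003 m and not (contact force between the fingers and gasket_c8 above 0.3 N or contact force between the fingers and gasket_c9 above 0.3 N)), for 0.06 s.
5. the fingertips, going clockwise, press lightly on the arc of gasket 160 degrees on from the port ((contact force between the fingers and gasket_c8 above 0.3 N or contact force between the fingers and gasket_c9 above 0.3 N) and value of joint gasket above 0.0003 m and not (contact force between the fingers and gasket_c10 above 0.3 N or contact force between the fingers and gasket_c11 above 0.3 N)), for 0.06 s.
6. the fingertips, going clockwise, press lightly on the arc of gasket 200 degrees on from the port ((contact force between the fingers and gasket_c10 above 0.3 N or contact force between the fingers and gasket_c11 above 0.3 N) and value of joint gasket above 0.0003 m and not (contact force between the fingers and gasket_c12 above 0.3 N or contact force between the fingers and gasket_c13 above 0.3 N)), for 0.06 s.
7. the fingertips, going clockwise, press lightly on the arc of gasket 240 degrees on from the port ((contact force between the fingers and gasket_c12 above 0.3 N or contact force between the fingers and gasket_c13 above 0.3 N) and value of joint gasket above 0.0003 m and not (contact force between the fingers and gasket_c14 above 0.3 N or contact force between the fingers and gasket_c15 above 0.3 N)), for 0.06 s.
8. the fingertips, going clockwise, press lightly on the arc of gasket 280 degrees on from the port ((contact force between the fingers and gasket_c14 above 0.3 N or contact force between the fingers and gasket_c15 above 0.3 N) and value of joint gasket above 0.0003 m and not (contact force between the fingers and gasket_c16 above 0.3 N or contact force between the fingers and gasket_c17 above 0.3 N)), for 0.06 s.
9. the fingertips, going clockwise, press lightly on the arc of gasket 320 degrees on from the port ((contact force between the fingers and gasket_c16 above 0.3 N or contact force between the fingers and gasket_c17 above 0.3 N) and value of joint gasket above 0.0003 m and not (contact force between the fingers and gasket_c0 above 0.3 N or contact force between the fingers and gasket_c1 above 0.3 N)), for 0.06 s.
10. the fingertips are back on the gasket over the port (all of step 1), for 0.06 s.
At the end, for the whole second after the job is handed in: the fingertips have gone round the gasket and left it: it has sprung back (within 0.8 mm), the chamber stands upright and still within 12 mm of where it was, and each other loose thing is within 15 mm of where it was (value of joint gasket below 0.0008 m and distance of chamber from where it was at the start of the episode below 0.012 m and angle between chamber's own z axis and vertical below 0.05 rad and linear speed of chamber below 0.02 m/s and distance of each of cup, jar, cap, dish, chamber_lid, tool_beaker, wash_bottle from where it was at the start of the episode below 0.015 m); the robot touches nothing.
It fails at once if the gasket is squashed (pressed down more than 6 mm) (value of joint gasket above 0.006 m).
It fails at once if the chamber or its gasket is pushed hard or pinched (over 20 N) (contact force between the fingers and chamber above 20 N).
It fails at once if the chamber is lifted, tilted or shifted (over 12 mm) (distance of chamber from where it was at the start of the episode above 0.012 m or angle between chamber's own z axis and vertical above 0.05 rad).
It fails at once if a thing in or around the chamber is lifted or shifted (over 15 mm) (distance of any of cup, jar, cap, dish, chamber_lid, tool_beaker, wash_bottle from where it was at the start of the episode above 0.015 m).
It also fails if it takes over 64 s, if anything falls off the work surface, if the arm or the gripper's body presses on something with over 40 N, if the wrist force passes 120 N, or if a joint passes its speed limit or range.

## Working session

There is one attempt and no reset: what is moved stays moved. The work goes in short steps, Python scripts to look and compute and a tool call to move; the robot and the scene stay as the last step left them, time stands still between calls to the robot, and variables do not carry over. Pictures are saved under pics/ and viewed, at most 10 in all, crops included, and the job is handed in when it is done.

Besides the shell and the picture viewer there is one more tool, called after "Emit:" as name([rows], argument=value, ...), one row to a line, values as JSON. move_arm: Moves the arm, as the interface text tells. Its arguments: {"type":"object","properties":{"moves":{"type":"array","items":{"type":"array"}},"squeeze":{"type":"number"}},"required":["moves"]}

```bash
mkdir -p pics; python3 - <<'E'
from workcell import robot, imaging
import cv2,numpy as np
s=robot.state();print(s,robot.pinch_z)
for n in("top","side"):
    d=imaging.get_image(n);cv2.imwrite(f"pics/{n}0.png",d["color"][:,:,::-1])
    print(n,{k:np.round(v,4).tolist() if k!="color" else 0 for k,v in d.items()})
E
```

```text
{'time': 0.0, 'qpos': array([-76.14769308,  26.83580662,  -0.66491908,  91.88035127,
         0.34481278,  61.38607477,  -3.22572449]), 'qvel': array([-0.09638185,  0.02587779,  0.02169223, -0.1146317 ,  0.04157122,
        0.01507849,  0.02571425]), 'tau': array([ 8.13662064e-04, -5.20581686e+01, -1.16549883e-02, -2.43734443e+01,
       -5.64768550e-02,  1.73061539e-02,  1.75378118e-04]), 'ee_pos': array([0.18251658, 0.62324698, 0.21364666]), 'ee_rot': array([[-9.59711924e-01,  2.80985578e-01, -3.58160323e-04],
       [ 2.80985773e-01,  9.59710405e-01, -1.71305203e-03],
       [-1.37612727e-04, -1.74467442e-03, -9.99998469e-01]]), 'contact_force': array([ 0.99512281, -0.29238854,  0.35250405]), 'torque': array([ 0.0126722 ,  0.03903365, -0.01074412]), 'grasp_force': 0.0, 'opening': 0.09195145859575896} -0.0187
top {'color': 0, 'fx': 384.8804, 'fy': 384.8804, 'cx': 271.0731, 'cy': 208.3241, 'world_from_camera': [[0.0084, 0.9843, -0.1763, 0.3461], [-1.0, 0.0077, -0.0045, -0.0351], [-0.0031, 0.1763, 0.9843, 1.258], [0.0, 0.0, 0.0, 1.0]]}
side {'color': 0, 'fx': 464.568, 'fy': 464.568, 'cx': 283.9118, 'cy': 210.4426, 'world_from_camera': [[0.9977, 0.0436, -0.0522, 0.4401], [-0.067, 0.7632, -0.6427, -1.1369], [0.0119, 0.6447, 0.7643, 1.4655], [0.0, 0.0, 0.0, 1.0]]}
```

View pics/top0.png

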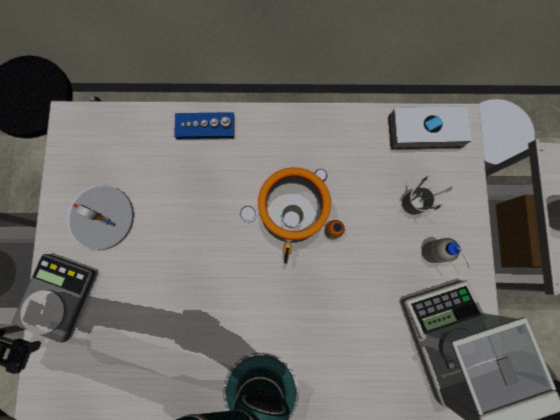

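View pics/side0.png

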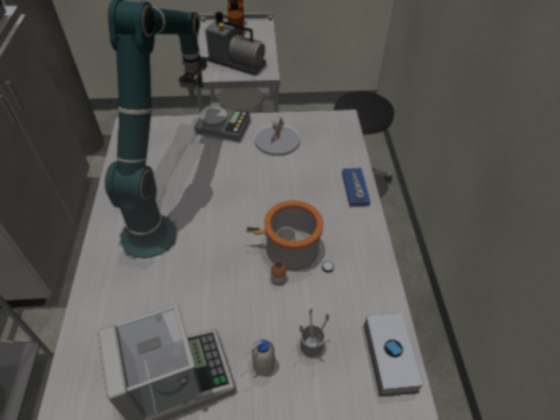

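The top view shows the orange gasket centred near (294,204), with the hose port at about (287,250) pointing towards the robot and the cup inside the ring. The jar is at (335,229). The side view agrees, with the gasket at about (294,224) and the port at (255,231). Next I'll measure the gasket and the port direction.

```bash
cat > h.py <<'E'
import numpy as np,cv2
from workcell import robot,imaging
def ray(d,uv,z):
    uv=np.atleast_2d(uv).astype(float);M=d["world_from_camera"]
    c=np.c_[(uv[:,0]-d["cx"])/d["fx"],-(uv[:,1]-d["cy"])/d["fy"],-np.ones(len(uv))]@M[:3,:3].T
    o=M[:3,3];return o+c*((z-o[2])/c[:,2])[:,None]
def proj(d,p):
    M=d["world_from_camera"];q=M[:3,:3].T@(np.array(p)-M[:3,3])
    return d["cx"]-d["fx"]*q[0]/q[2],d["cy"]+d["fy"]*q[1]/q[2]
E
python3 - <<'E'
from h import *
for n,(u,v) in(("top",(294,204)),("side",(294,224))):
    d=imaging.get_image(n);hsv=cv2.cvtColor(d["color"],cv2.COLOR_RGB2HSV)
    m=cv2.inRange(hsv,(3,150,90),(20,255,255))
    k,l,st,c=cv2.connectedComponentsWithStats(m)
    i=1+np.argmax(st[1:,4]);r=(l==i).astype(np.uint8);print(n,st[i])
    cs,h=cv2.findContours(r,cv2.RETR_CCOMP,cv2.CHAIN_APPROX_NONE)
    for q in sorted(cs,key=len)[::-1][:2]:
        p=ray(d,q[:,0],.166);(x,y),R=cv2.minEnclosingCircle(p[:,:2].astype(np.float32))
        A=np.c_[2*p[:,:2],np.ones(len(p))];s=np.linalg.lstsq(A,(p[:,:2]**2).sum(1),rcond=None)[0]
        print("circle",s[:2],np.sqrt(s[2]+s[:2]@s[:2]),(x,y),R)
    # port close-up
    a=d["color"][v-60:v+65,u-80:u+80,::-1];cv2.imwrite(f"pics/{n}c.png",cv2.resize(a,None,fx=4,fy=4,interpolation=cv2.INTER_CUBIC))
E
python3 -c "
import cv2,numpy as np
a=cv2.imread('pics/topc.png');b=cv2.imread('pics/sidec.png')
cv2.imwrite('pics/c.png',cv2.resize(np.hstack([a[:, 100:],b[:, :540]]),None,fx=.72,fy=.72))"
```

```text
top [ 258  168   73   72 1668]
circle [ 0.55885774 -0.09577923] 0.1044417186171428 (0.5589548349380493, -0.09620985388755798) 0.10667065531015396
circle [ 0.55879047 -0.09565791] 0.08301560076860186 (0.5590923428535461, -0.09572126716375351) 0.0849987119436264
side [266 201  56  46 738]
circle [ 0.55840005 -0.10548336] 0.10157939633473903 (0.558148205280304, -0.10485991835594177) 0.1055215522646904
circle [ 0.55808329 -0.10357809] 0.0847790954316992 (0.5576310157775879, -0.10347436368465424) 0.0874560996890068
```

View pics/topc.png

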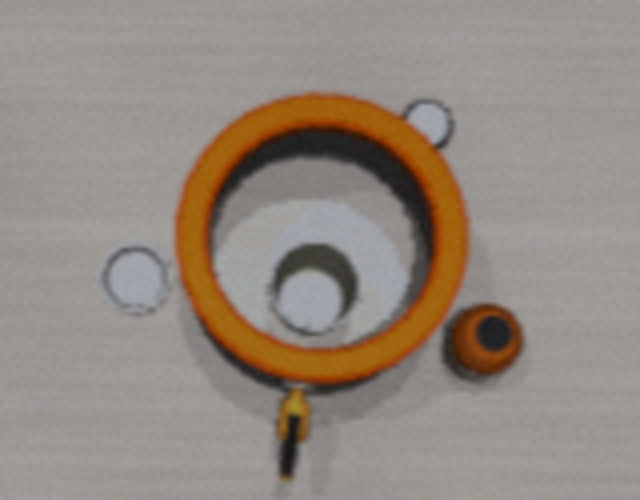

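View pics/sidec.png

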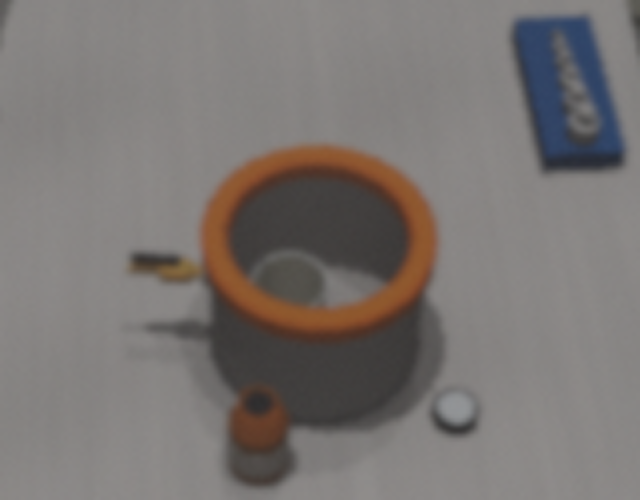

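The top view gives the gasket centre as about (0.559, -0.096), with radii of 0.104 outer and 0.083 inner. That fits the given sizes. The side mask includes the gasket's outer face, which pulls its result towards -y. The port and its handle run from crop (296,388) to (285,480), which points almost straight at the robot. I'll compute that direction and start moving, rolling first so the tool axes line up with the world.

```bash
python3 - <<'E'
from h import *
t=imaging.get_image("top");s=imaging.get_image("side");c=np.array([.5588,-.0975])
for z in(.095,.12):
  for n,d,uv in(("top",t,(214+285/4,144+480/4)),("topbrass",t,(214+295/4,144+415/4)),("side",s,(214+130/4,164+264/4)),("lid",t,(100,217)),("jar",t,(214+492/4,144+335/4))):
    p=ray(d,uv,z)[0,:2];e=p-c;print(z,n,p,np.hypot(*e),np.degrees(np.arctan2(e[1],e[0])))
E
```

```text
0.095 top [ 0.38550937 -0.07368242] 0.17491975566264437 172.17413172648529
0.095 topbrass [ 0.43407639 -0.08112621] 0.12579379488123732 172.52094450989387
0.095 side [ 0.38832429 -0.07148441] 0.1724493533198169 171.32327086071257
0.095 lid [0.52332861 0.49370101] 0.5922641736999522 93.43356602597228
0.095 jar [ 0.4959675  -0.23081905] 0.1473834901690257 -115.2342322500221
0.12 top [ 0.38466221 -0.07285394] 0.17587324808694937 171.944321353515
0.12 topbrass [ 0.43218527 -0.08013772] 0.12779960640865964 172.19190540542124
0.12 side [ 0.38926854 -0.09091893] 0.16965914579856484 177.7769405403146
0.12 lid [0.51951897 0.48233335] 0.5811623846572259 93.87560296680996
0.12 jar [ 0.492746   -0.22661285] 0.14502848041931116 -117.09423923116663
```

Emit:
move_arm([
  [1, [0, 0, -0.01], 0],
  [1, [0, 0, -0.01], 0],
  [1, [0, 0, -0.01], 0],
  [1, [0, 0, 0], -0.095],
  [1, [0, 0, 0], -0.095],
  [1, [0, 0, 0], -0.095],
  [1, [-0.024, -0.025, 0], 0],
  [1, [-0.024, -0.025, 0], 0],
  [1, [-0.024, -0.025, 0], 0],
  [1, [-0.024, -0.025, 0], 0],
  [1, [-0.024, -0.025, 0], 0],
  [1, [-0.024, -0.025, 0], 0],
], squeeze=5)

```text
time: 1.3
ee_pos: [0.328, 0.473, 0.2463]
ee_rot: [[-1.0, -0.0, 0.001], [-0.0, 1.0, 0.002], [-0.001, 0.002, -1.0]]
contact_force: [1.6, 0.3, 0.0]
opening: 0.0141
grasp_force: 0.0
```

The port direction is 172°, and its measured reach of 0.175 m matches the given 0.176 m. The start point is about (0.465, -0.084).

Emit:
move_arm([
  [1, [-0.009, -0.035, 0], 0],
  [1, [-0.009, -0.035, 0], 0],
  [1, [-0.009, -0.035, 0], 0],
  [1, [-0.009, -0.035, 0], 0],
  [1, [-0.009, -0.035, 0], 0],
  [1, [-0.009, -0.035, 0], 0],
  [1, [-0.009, -0.035, 0], 0],
  [1, [-0.009, -0.035, 0], 0],
  [1, [-0.009, -0.035, 0], 0],
  [1, [-0.009, -0.035, 0], 0],
  [1, [-0.009, -0.035, 0], 0],
  [1, [-0.009, -0.035, 0], 0],
])

```text
time: 2.3
ee_pos: [0.4355, 0.0523, 0.2462]
ee_rot: [[-1.0, -0.0, 0.003], [-0.0, 1.0, 0.001], [-0.003, 0.001, -1.0]]
contact_force: [0.1, 0.9, -0.8]
opening: 0.0005
grasp_force: 0.0
```

Emit:
move_arm([
  [1, [-0.007, -0.03, 0], 0],
  [1, [-0.007, -0.03, 0], 0],
  [1, [-0.007, -0.03, 0], 0],
  [1, [-0.006, -0.03, 0.01], 0],
  [1, [-0.002, -0.017, 0.01], 0],
  [1, [0, 0, 0.02], 0],
  [1, [0, 0, 0.01], 0],
  [1, [0, 0, 0], 0],
  [1, [0, 0, 0], 0],
  [1, [0, 0, 0], 0],
])

```text
time: 3.13
ee_pos: [0.4645, -0.0825, 0.1956]
ee_rot: [[-1.0, -0.002, 0.002], [-0.002, 1.0, 0.0], [-0.002, 0.0, -1.0]]
contact_force: [-0.3, 0.1, 0.3]
opening: 0.0006
grasp_force: 0.0
```

```bash
python3 - <<'E'
from h import *
F=[]
for n,(u,v) in(("top",(294,204)),("side",(294,214))):
    d=imaging.get_image(n);F.append(cv2.resize(d["color"][v-75:v+75,u-50:u+50,::-1],None,fx=3.9,fy=3.9))
    print(n,proj(d,robot.state()["ee_pos"]),u-50,v-75)
cv2.imwrite("pics/pair.png",np.hstack(F));print(robot.state()["ee_pos"],robot.state()["contact_force"])
E
```

```text
top (np.float64(289.694137962276), np.float64(233.99165788298774)) 244 129
side (np.float64(266.63427095328626), np.float64(214.13393794020232)) 244 139
[ 0.46449563 -0.08261529  0.19563034] [-0.20123778 -0.73829495  0.27819088]
```

View pics/pair.png

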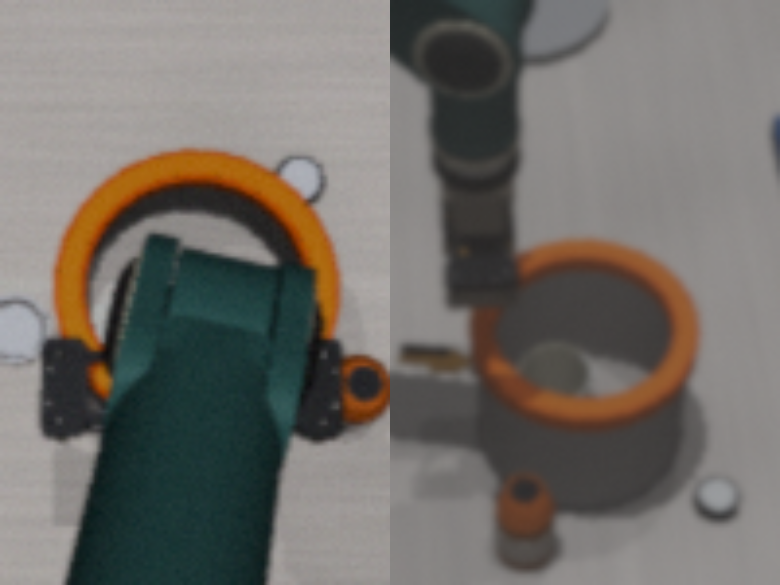

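The tool is over the gasket start, with the port just outside it at crop (430,355) in the side view. The gripper body hides the fingertips. I'll descend in small steps.

Emit:
move_arm([
  [1, [0, -0.001, 0.01], 0],
  [1, [0, -0.001, 0.008], 0],
  [1, [0, 0, 0.006], 0],
  [1, [0, 0, 0.002], 0],
  [1, [0, 0, 0], 0],
  [1, [0, 0, 0], 0],
])

```text
time: 3.73
ee_pos: [0.4636, -0.0852, 0.1683]
ee_rot: [[-1.0, -0.0, -0.001], [-0.0, 1.0, -0.0], [0.001, -0.0, -1.0]]
contact_force: [0.5, -0.1, 0.6]
opening: 0.0005
grasp_force: 0.0
```

Emit:
move_arm([
  [1, [0, 0, 0.001], 0],
  [1, [0, 0, 0.001], 0],
  [1, [0, 0, 0.001], 0],
  [1, [0, 0, 0.001], 0],
  [1, [0, 0, 0], 0],
  [1, [0, 0, 0], 0],
])

```text
time: 4.23
ee_pos: [0.464, -0.0852, 0.1648]
ee_rot: [[-1.0, -0.0, 0.001], [-0.0, 1.0, 0.0], [-0.001, 0.0, -1.0]]
contact_force: [-0.0, -0.8, 2.1]
opening: 0.0008
grasp_force: 1.2
```

The force of 2.1 N and the 1.2 mm depth agree with the given stiffness. I'll go 1 mm deeper for margin and work out the circle in 5° rows.

```bash
python3 - <<'E'
import numpy as np
a=np.radians(172.5-5*np.arange(73));p=np.round(.095*np.c_[-np.cos(a),np.sin(a)],4);d=np.diff(p,axis=0).round(4)
for i in range(0,72,12):print([[1,[float(x),float(y),0],0] for x,y in d[i:i+12]])
for k in range(0,73,12):print(k*5,np.array([.5588,-.0975])+p[k]*[-1,1])
E
```

```text
[[1, [-0.0015, 0.0082, 0], 0], [1, [-0.0021, 0.008, 0], 0], [1, [-0.0028, 0.0078, 0], 0], [1, [-0.0035, 0.0075, 0], 0], [1, [-0.0042, 0.0071, 0], 0], [1, [-0.0047, 0.0068, 0], 0], [1, [-0.0054, 0.0064, 0], 0], [1, [-0.0058, 0.0058, 0], 0], [1, [-0.0064, 0.0054, 0], 0], [1, [-0.0068, 0.0047, 0], 0], [1, [-0.0071, 0.0042, 0], 0], [1, [-0.0075, 0.0035, 0], 0]]
[[1, [-0.0078, 0.0028, 0], 0], [1, [-0.008, 0.0021, 0], 0], [1, [-0.0082, 0.0015, 0], 0], [1, [-0.0083, 0.0007, 0], 0], [1, [-0.0082, 0.0, 0], 0], [1, [-0.0083, -0.0007, 0], 0], [1, [-0.0082, -0.0015, 0], 0], [1, [-0.008, -0.0021, 0], 0], [1, [-0.0078, -0.0028, 0], 0], [1, [-0.0075, -0.0035, 0], 0], [1, [-0.0071, -0.0042, 0], 0], [1, [-0.0068, -0.0047, 0], 0]]
[[1, [-0.0064, -0.0054, 0], 0], [1, [-0.0058, -0.0058, 0], 0], [1, [-0.0054, -0.0064, 0], 0], [1, [-0.0047, -0.0068, 0], 0], [1, [-0.0042, -0.0071, 0], 0], [1, [-0.0035, -0.0075, 0], 0], [1, [-0.0028, -0.0078, 0], 0], [1, [-0.0021, -0.008, 0], 0], [1, [-0.0015, -0.0082, 0], 0], [1, [-0.0007, -0.0083, 0], 0], [1, [0.0, -0.0082, 0], 0], [1, [0.0007, -0.0083, 0], 0]]
[[1, [0.00
[... 494 characters left out ...]
, [1, [0.0083, 0.0007, 0], 0], [1, [0.0082, 0.0015, 0], 0], [1, [0.008, 0.0021, 0], 0], [1, [0.0078, 0.0028, 0], 0], [1, [0.0075, 0.0035, 0], 0], [1, [0.0071, 0.0042, 0], 0], [1, [0.0068, 0.0047, 0], 0]]
[[1, [0.0064, 0.0054, 0], 0], [1, [0.0058, 0.0058, 0], 0], [1, [0.0054, 0.0064, 0], 0], [1, [0.0047, 0.0068, 0], 0], [1, [0.0042, 0.0071, 0], 0], [1, [0.0035, 0.0075, 0], 0], [1, [0.0028, 0.0078, 0], 0], [1, [0.0021, 0.008, 0], 0], [1, [0.0015, 0.0082, 0], 0], [1, [0.0007, 0.0083, 0], 0], [1, [0.0, 0.0082, 0], 0], [1, [-0.0007, 0.0083, 0], 0]]
0 [ 0.4646 -0.0851]
60 [ 0.5224 -0.0097]
120 [ 0.6166 -0.0221]
180 [ 0.653  -0.1099]
240 [ 0.5952 -0.1853]
300 [ 0.501  -0.1729]
360 [ 0.4646 -0.0851]
```

Emit:
move_arm([
  [1, [0, 0, 0.001], 0],
  [1, [0, 0, 0], 0],
  [1, [0, 0, 0], 0],
])

```text
time: 4.48
ee_pos: [0.464, -0.0852, 0.1638]
ee_rot: [[-1.0, -0.0, 0.001], [-0.0, 1.0, 0.0], [-0.001, 0.0, -1.0]]
contact_force: [0.9, -0.3, 3.4]
opening: 0.0003
grasp_force: 1.9
```

Emit:
move_arm([
  [1, [-0.0015, 0.0082, 0], 0],
  [1, [-0.0021, 0.008, 0], 0],
  [1, [-0.0028, 0.0078, 0], 0],
  [1, [-0.0035, 0.0075, 0], 0],
  [1, [-0.0042, 0.0071, 0], 0],
  [1, [-0.0047, 0.0068, 0], 0],
  [1, [-0.0054, 0.0064, 0], 0],
  [1, [-0.0058, 0.0058, 0], 0],
  [1, [-0.0064, 0.0054, 0], 0],
  [1, [-0.0068, 0.0047, 0], 0],
  [1, [-0.0071, 0.0042, 0], 0],
  [1, [-0.0075, 0.0035, 0], 0],
])

```text
time: 5.48
ee_pos: [0.522, -0.0091, 0.1634]
ee_rot: [[-1.0, -0.0, -0.001], [-0.0, 1.0, 0.0], [0.001, 0.0, -1.0]]
contact_force: [-2.9, -2.2, 5.1]
opening: 0.0011
grasp_force: 2.1
```

Emit:
move_arm([
  [1, [-0.0078, 0.0028, 0], 0],
  [1, [-0.008, 0.0021, 0], 0],
  [1, [-0.0082, 0.0015, 0], 0],
  [1, [-0.0083, 0.0007, 0], 0],
  [1, [-0.0082, 0, 0], 0],
  [1, [-0.0083, -0.0007, 0], 0],
  [1, [-0.0082, -0.0015, 0], 0],
  [1, [-0.008, -0.0021, 0], 0],
  [1, [-0.0078, -0.0028, 0], 0],
  [1, [-0.0075, -0.0035, 0], 0],
  [1, [-0.0071, -0.0042, 0], 0],
  [1, [-0.0068, -0.0047, 0], 0],
])

```text
time: 6.48
ee_pos: [0.6167, -0.0222, 0.1637]
ee_rot: [[-1.0, -0.0, 0.001], [-0.0, 1.0, 0.0], [-0.001, 0.0, -1.0]]
contact_force: [-2.6, 3.7, 3.1]
opening: 0.0006
grasp_force: 2.0
```

Emit:
move_arm([
  [1, [-0.0064, -0.0054, 0], 0],
  [1, [-0.0058, -0.0058, 0], 0],
  [1, [-0.0054, -0.0064, 0], 0],
  [1, [-0.0047, -0.0068, 0], 0],
  [1, [-0.0042, -0.0071, 0], 0],
  [1, [-0.0035, -0.0075, 0], 0],
  [1, [-0.0028, -0.0078, 0], 0],
  [1, [-0.0021, -0.008, 0], 0],
  [1, [-0.0015, -0.0082, 0], 0],
  [1, [-0.0007, -0.0083, 0], 0],
  [1, [0, -0.0082, 0], 0],
  [1, [0.0007, -0.0083, 0], 0],
])

```text
time: 7.48
ee_pos: [0.6524, -0.1108, 0.1637]
ee_rot: [[-1.0, -0.0, 0.001], [-0.0, 1.0, -0.0], [-0.001, -0.0, -1.0]]
contact_force: [1.9, 2.7, 3.3]
opening: 0.0004
grasp_force: 1.9
```

```bash
python3 - <<'E'
from h import *
d=imaging.get_image("side");a=d["color"][139:289,244:394,::-1];cv2.imwrite("pics/half.png",cv2.resize(a,None,fx=3.9,fy=3.9));s=robot.state();print(s["ee_pos"],s["contact_force"],proj(d,s["ee_pos"]))
E
```

```text
[ 0.65197746 -0.11332533  0.16385705] [0.77976684 2.20959658 3.35233044] (np.float64(319.4801911810493), np.float64(224.08625305908978))
```

View pics/half.png

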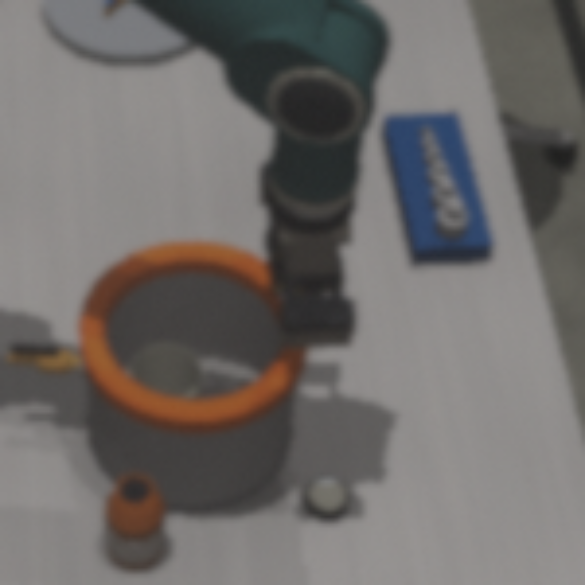

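The tool is on the far side of the ring. The chamber is still at crop (190,335), the jar at (135,520) and the cap at (327,497), all where they were. I'll continue.

Emit:
move_arm([
  [1, [0.0015, -0.0082, 0], 0],
  [1, [0.0021, -0.008, 0], 0],
  [1, [0.0028, -0.0078, 0], 0],
  [1, [0.0035, -0.0075, 0], 0],
  [1, [0.0042, -0.0071, 0], 0],
  [1, [0.0047, -0.0068, 0], 0],
  [1, [0.0054, -0.0064, 0], 0],
  [1, [0.0058, -0.0058, 0], 0],
  [1, [0.0064, -0.0054, 0], 0],
  [1, [0.0068, -0.0047, 0], 0],
  [1, [0.0071, -0.0042, 0], 0],
  [1, [0.0075, -0.0035, 0], 0],
])

```text
time: 8.53
ee_pos: [0.5938, -0.1861, 0.1637]
ee_rot: [[-1.0, 0.0, 0.001], [0.0, 1.0, -0.0], [-0.001, -0.0, -1.0]]
contact_force: [3.2, 1.8, 4.2]
opening: 0.0006
grasp_force: 1.9
```

Emit:
move_arm([
  [1, [0.0078, -0.0028, 0], 0],
  [1, [0.008, -0.0021, 0], 0],
  [1, [0.0082, -0.0015, 0], 0],
  [1, [0.0083, -0.0007, 0], 0],
  [1, [0.0082, 0, 0], 0],
  [1, [0.0083, 0.0007, 0], 0],
  [1, [0.0082, 0.0015, 0], 0],
  [1, [0.008, 0.0021, 0], 0],
  [1, [0.0078, 0.0028, 0], 0],
  [1, [0.0075, 0.0035, 0], 0],
  [1, [0.0071, 0.0042, 0], 0],
  [1, [0.0068, 0.0047, 0], 0],
])

```text
time: 9.53
ee_pos: [0.4993, -0.1729, 0.1636]
ee_rot: [[-1.0, 0.0, -0.0], [0.0, 1.0, -0.0], [0.0, -0.0, -1.0]]
contact_force: [2.0, -1.7, 4.0]
opening: 0.0006
grasp_force: 2.0
```

Emit:
move_arm([
  [1, [0.0064, 0.0054, 0], 0],
  [1, [0.0058, 0.0058, 0], 0],
  [1, [0.0054, 0.0064, 0], 0],
  [1, [0.0047, 0.0068, 0], 0],
  [1, [0.0042, 0.0071, 0], 0],
  [1, [0.0035, 0.0075, 0], 0],
  [1, [0.0028, 0.0078, 0], 0],
  [1, [0.0021, 0.008, 0], 0],
  [1, [0.0015, 0.0082, 0], 0],
  [1, [0.0007, 0.0083, 0], 0],
  [1, [0, 0.0082, 0], 0],
  [1, [-0.0015, 0.0083, 0], 0],
])

```text
time: 10.53
ee_pos: [0.4639, -0.0842, 0.1634]
ee_rot: [[-1.0, -0.0, -0.001], [-0.0, 1.0, 0.0], [0.001, 0.0, -1.0]]
contact_force: [-0.9, -3.7, 3.4]
opening: 0.0005
grasp_force: 2.1
```

Emit:
move_arm([
  [1, [0, 0, 0], 0],
  [1, [0, 0, 0], 0],
  [1, [0, 0, 0], 0],
])

```text
time: 10.78
ee_pos: [0.4645, -0.0836, 0.1634]
ee_rot: [[-1.0, -0.001, -0.001], [-0.001, 1.0, 0.002], [0.001, 0.002, -1.0]]
contact_force: [-0.4, 3.5, 4.1]
opening: 0.0006
grasp_force: 2.1
```

Emit:
move_arm([
  [1, [0, 0, -0.003], 0],
  [1, [0, 0, -0.005], 0],
  [1, [0, 0, -0.01], 0],
  [1, [0, 0, -0.02], 0],
  [1, [0, 0, -0.02], 0],
  [1, [0, 0, -0.01], 0],
  [1, [0, 0, 0], 0],
  [1, [0, 0, 0], 0],
  [1, [0, 0, 0], 0],
  [1, [0, 0, 0], 0],
])

```text
time: 11.62
ee_pos: [0.4638, -0.0851, 0.2306]
ee_rot: [[-1.0, -0.0, -0.002], [-0.0, 1.0, -0.0], [0.002, -0.0, -1.0]]
contact_force: [0.3, 0.9, -0.2]
opening: 0.0007
grasp_force: 0.0
```

```bash
python3 -c "
from workcell import robot
print(robot.finish_job())"
```

```text
the job is handed in; nothing more can be done
None
```

The fingertips went once clockwise round the gasket, starting and finishing above the port, pressed in about 2 to 2.6 mm wherever I read it, then lifted clear. The job is handed in with no verdict shown; a side view halfway round showed nothing moved, and I took no picture after that.

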